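# Set out the sample set on the harness mat

### The job

Set out the next harness sample on the grey mat with the white grid, each piece flat and centred in its square: the white connector housing between the blue fork and the orange fork, the red fuse box in the square directly behind the blue fork (on the side away from the robot), and the yellow tape roll in the square directly in front of the orange fork (on the robot's side). Then set the black cover on top of the white housing, squarely and lined up with it, like a lid. Leave the green roll, the metal terminal block and the amber jar where they are.

Things in the scene. Friction and masses are not known exactly. Their poses are not given: they have to be found in the camera images.
- mat: fixed grey mat, 284 x 284 x 4 mm, with a white grid of 3 x 3 squares, centres 90 mm apart; origin at the centre of its underside, x away from the robot (turned up to 0.2 rad), y to the left, z up; top 4 mm above the table. The forks stand in the left and right squares of its middle row, which on which side varies; behind is its +x, in front its -x
- blue_fork: blue U-shaped wire holder fixed on the mat at the centre of its square: base 42 x 42 mm, 12 mm high, with two prongs to 42 mm above the mat; origin at the centre of its underside (on the mat's top), axes parallel to the mat's
- orange_fork: orange wire holder, the same as the blue one in all but colour, fixed on the mat on the other side
- housing: loose white connector housing, a block 56 (x) x 36 (y) x 30 (z) mm with two rows of dark cavities in its flat top; origin at the centre of its underside, z up
- cover: loose black connector cover, a block 56 (x) x 36 (y) x 24 (z) mm with grey ribs on top and a round stub 16 mm across that stands out 9 mm from its +x end, 4 to 20 mm above its base; flat underside; origin at the centre of the block's underside, z up. It may sit on the housing either way round.
- fuse_box: loose red fuse box, a block 52 (x) x 34 (y) x 28 (z) mm with four coloured fuses in its top; origin at the centre of its underside, z up
- yellow_roll: loose yellow tape roll lying flat, a ring 54 mm outside, 30 mm inside, 22 mm high; origin at the centre of its underside, z up
- green_roll: loose green tape roll, the same size as the yellow one; stands on the mat in the front or back square of the middle column; leave alone
- terminal_block: loose aluminium terminal block, 40 x 40 x 24 mm, with four brass discs on top; stands on the mat in the other of those two squares; leave alone
- jar: loose amber jar with a copper-coloured lid, 44 mm across, 55 mm high, standing among the pieces beside the mat; leave alone
Things that resemble listed ones, but are neither listed nor needed, are in the scene too. Of the things that look like the fuse_box, take the one that is nearest to the robot's base at the start.

How it is judged:
By the outcome, as a careful person would: the job done as asked, in the order asked, and still so for the second after the job is handed in, with the robot touching nothing.
It also fails if it takes over 102 s, if anything falls off the work surface, if the arm or the gripper's body presses on something with over 40 N, if the wrist force passes 120 N, or if a joint passes its speed limit or range.

### The arm

A 6-joint arm with a two-finger parallel gripper is mounted at the origin on the work surface. World frame = base frame: x ahead of the robot, y to its left, z up, the work surface at z = 0. Lengths are in m, angles in rad, forces in N, time in s.
With the tool pointing down it reaches from about 0.25 to 0.775 m from the base axis. Payload 4 kg.
Tool frame: the origin (TCP) lies at the very end of the fingers, on their centre line; the grasp point (between the pads) lies 19 mm behind it (robot.pinch_z is the distance from the TCP to the grasp point, in m); z points along the fingers, y is the line along which they close (so a half turn about z gives the same grasp; the last joint's range is limited). The gripper opens to 94 mm and grips with 3 to 60 N. Pads are 16 mm wide; open, the fingers measure 119 mm over their backs; the gripper's body (75 mm by 177 mm) begins 78 mm behind the grasp point.
Start: joints at [1.059, 0.087, 1.371, -0, 1.684, -0.103], TCP at [0.219, 0.505, 0.173] pointing down, gripper open.
Joint ranges: [-3.1, 3.1], [-0.76, 2.03], [0.27, 2.55], [-1.08, 4.22], [0.17, 2.65], [-2.57, 2.57]. Speed limits (rad/s): [2.79, 2.79, 3.14, 3.14, 3.14, 3.14].

### API

Orientations are given as [roll, pitch, yaw] about the fixed x, y, z axes, in that order (R = Rz(yaw) Ry(pitch) Rx(roll)).
In Python, from bench import robot gives the robot as it stands.
- The arm moves only by the tool arm_command, never from a script. Its argument "targets" is one flat list of numbers, 7 for each row, row after row: the turn, a rotation vector about the tool's x, y, z in degrees, then the shift along the tool's x, y, z in mm, then the closure, from -1 (fully open) to 1 (shut). In form: [ax, ay, az, x, y, z, hand, ax, ay, az, x, y, z, hand, ...]. A call has 1 to 20 rows; each row is the pose to reach, as a shift and turn from the pose commanded when the call began, along the tool's axes at that moment; what a row does not reach only later rows make up. A row lasts 1/10 s, in which the tool goes at most 50 mm and 8.59 degrees, less where a joint would pass 70% of its speed; a pose out of reach is approached as far as the arm can. A call with a gripper value outside its range is refused whole. The fingers move at their own pace and stop on an object; the grip force is fixed at half the most. Time passes only in rows, so rows that repeat a pose let the fingers close. It gives the time, the measured TCP pose, the force, the opening and the grip force at its end, in the units of the state.
- robot.get_obs(): the state, without advancing time (a new reading comes with each control period).
- robot.snapshot(name): name is "scene" or "side" or "wrist"; returns a dict with "color" (400x640x3 uint8, red, green, blue), "range_z" (400x640 float32, m along the optical axis (not along the pixel's ray), 0 where there is no reading), "fx", "fy", "cx", "cy" (pixels), "dist_coeffs" ([k1, k2, p1, p2, k3] as OpenCV has them; the pictures are not rectified), "T" (4x4, takes a point from camera to world coordinates); the wrist camera has in their place "T_tool_cam" (4x4, takes a point from camera to tool coordinates, whose origin is the TCP and whose axes are the flange's). Camera axes: x right, y down, z forward; pixel columns grow to the right and rows downward; lengths in m; the calibration is good to about 2 mm. A picture is of the moment at which its call begins: read the wrist's pose just before it.
- robot.close_job(): hands the job in; it is judged then, once.
The state is a dict: "time": time; "joint_positions": joint angles; "qvel": joint speeds; "joint_torque": joint torques, N m; "tool_pos": TCP position; "ee_rot": TCP orientation; "wrist_force": force on the tool from outside, world axes, zero at the start; "wrist_torque": the same for the moment, N m; "width": finger opening in m; "finger_force": force on a finger pad.
Only numpy, scipy, OpenCV 4.12 (cv2) and the standard library are available. Lean on these libraries where they do the work, as an engineer would, in place of code of your own. Each camera call takes 0.05 s, during which the arm holds its last target. There are 200 camera calls.

## Working session

There is one attempt and no reset: what is moved stays moved. The work goes in short steps, Python scripts to look and compute and a tool call to move; the robot and the scene stay as the last step left them, time stands still between calls to the robot, and variables do not carry over. Pictures are saved under pics/ and viewed, at most 14 in all, crops included, and the job is handed in when it is done.

Besides the shell and the picture viewer there is one more tool, called after ">>>" as a command line: name --argument value ..., lists and objects as JSON in quotes. arm_command: Moves the arm, as the interface text tells. Its arguments: {"type":"object","properties":{"targets":{"type":"array"}},"required":["targets"]}

```bash
mkdir -p pics; ls; cat > h.py <<'E'
import numpy as np, cv2, pickle
from scipy.spatial.transform import Rotation as R
from bench import robot
def snap(n,save=None):
    o=robot.get_obs(); s=robot.snapshot(n); s['K']=np.array([[s['fx'],0,s['cx']],[0,s['fy'],s['cy']],[0,0,1.]])
    if 'T' not in s:
        T=np.eye(4); T[:3,:3]=R.from_euler('xyz',o['ee_rot']).as_matrix(); T[:3,3]=o['tool_pos']; s['T']=T@s['T_tool_cam']
    if save: cv2.imwrite('pics/'+save,s['color'][:,:,::-1])
    return s
def rays(s,px):
    n=cv2.undistortPoints(np.array(px,float).reshape(-1,1,2),s['K'],np.array(s['dist_coeffs'],float)).reshape(-1,2)
    return np.c_[n,np.ones(len(n))]
def onplane(s,px,z):
    d=rays(s,px)@s['T'][:3,:3].T; c=s['T'][:3,3]
    return c+d*((z-c[2])/d[:,2])[:,None]
def cloud(s):
    v,u=np.mgrid[0:400,0:640]; px=np.c_[u.ravel(),v.ravel()]
    P=rays(s,px)*s['range_z'].reshape(-1,1)
    return (P@s['T'][:3,:3].T+s['T'][:3,3]).reshape(400,640,3)
E
python3 - <<'E'
from h import *
for n in ('scene','side','wrist'):
    s=snap(n,n+'0.png'); pickle.dump(s,open(n+'0.pkl','wb')); print(n,s['T'].round(3).tolist(),s['fx'],s['dist_coeffs'])
o=robot.get_obs(); print(o['time'],o['ee_rot'],o['tool_pos'])
E
```

```text
pics
scene [[-0.267, 0.541, -0.798, 1.338], [0.964, 0.145, -0.223, 0.262], [-0.005, -0.829, -0.56, 0.603], [0.0, 0.0, 0.0, 1.0]] 399.15454979550793 [0.0014987 0.        0.        0.        0.       ]
side [[-0.98, -0.147, 0.132, 0.431], [-0.197, 0.709, -0.678, 0.651], [0.006, -0.69, -0.724, 0.641], [0.0, 0.0, 0.0, 1.0]] 370.4823370391923 [0.0027681 0.        0.        0.        0.       ]
wrist [[0.398, 0.88, 0.259, 0.143], [0.917, -0.381, -0.113, 0.537], [-0.001, 0.283, -0.959, 0.385], [0.0, 0.0, 0.0, 1.0]] 331.44997119338575 [-0.05213704  0.          0.          0.          0.        ]
0.15 [-3.13987918e+00 -1.56121563e-04  2.73280608e+00] [0.2183967  0.50426091 0.17176296]
```

View pics/scene0.png

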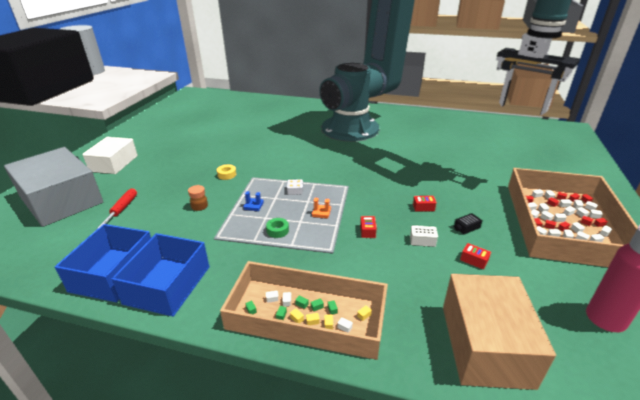

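View pics/side0.png

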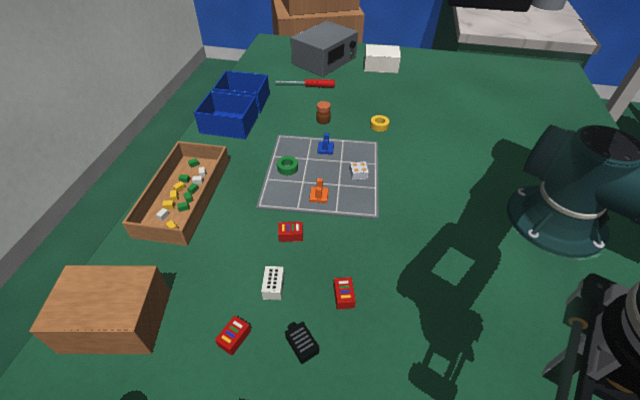

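The scene view shows the mat centred at about (285,212), with the blue fork at (254,201) and the orange fork at (321,208). In the side view the housing is at (272,282), the cover at (302,341) and the yellow roll at (380,122). The red boxes are at (290,231), (345,292) and (234,334), and the jar is at (323,112).

```bash
cat >> h.py <<'E'
def rect(s,C,roi,zr):
    """top face: pixels in roi (u0,v0,u1,v1) with cloud height in zr -> minAreaRect in world mm"""
    u0,v0,u1,v1=roi; P=C[v0:v1,u0:u1].reshape(-1,3); P=P[(P[:,2]>zr[0])&(P[:,2]<zr[1])]
    r=cv2.minAreaRect((P[:,:2]*1000).astype(np.float32)); return len(P),np.round(P.mean(0)*1000,1),np.round(r[0],1),np.round(r[1],1),round(r[2],1)
def obj(s,C,roi,z,col=None):
    m=np.zeros((400,640),np.uint8);u0,v0,u1,v1=roi
    Z=C[...,2]; m[v0:v1,u0:u1]=((Z>z-.004)&(Z<z+.005))[v0:v1,u0:u1]
    if col is not None: m&=col.astype(np.uint8)
    c=max(cv2.findContours(m,0,cv2.CHAIN_APPROX_NONE)[0],key=cv2.contourArea)
    P=onplane(s,c.reshape(-1,2),z)[:,:2]*1000
    r=cv2.minAreaRect(P.astype(np.float32)); return np.round(r[0],1),np.round(r[1],1),round(r[2],1)
E
python3 - <<'E'
from h import *
S={n:pickle.load(open(n+'0.pkl','rb')) for n in('side','scene')}
rois={'side':dict(housing=(255,258,292,305,.030),cover=(280,312,325,368,.024),fA=(272,215,310,247,.028),fB=(328,270,362,314,.028),fC=(210,308,258,360,.028),yel=(365,108,395,136,.022),green=(272,150,302,178,.026),term=(346,156,374,184,.028),jar=(312,96,334,126,.055),blue=(314,130,338,158,.046),orange=(306,175,334,206,.046)),
'scene':dict(housing=(405,218,445,250,.030),cover=(448,208,488,238,.024),fA=(354,210,384,242,.028),fB=(408,190,442,215,.028),fC=(455,238,496,272,.028),yel=(212,160,240,182,.022),green=(260,213,294,240,.026),term=(283,176,306,197,.028))}
for n,d in rois.items():
    s=S[n];C=cloud(s)
    print(n)
    for k,v in d.items():
        try: print(k,*obj(s,C,v[:4],v[4]), np.round(np.nanmax(C[v[1]:v[3],v[0]:v[2],2])*1000,1))
        except Exception as e: print(k,e)
    hsv=cv2.cvtColor(s['color'],cv2.COLOR_RGB2HSV)
    m=((hsv[...,1]<60)&(hsv[...,2]>80)&(abs(C[...,2])<.02)).astype(np.uint8)
    m=cv2.morphologyEx(m,cv2.MORPH_CLOSE,np.ones((9,9)))
    c=max(cv2.findContours(m,0,cv2.CHAIN_APPROX_NONE)[0],key=lambda c:cv2.contourArea(c) if cv2.pointPolygonTest(c,(320,170) if n=='side' else (285,212),False)>=0 else 0)
    P=onplane(s,cv2.convexHull(c).reshape(-1,2),.004)[:,:2]*1000
    r=cv2.minAreaRect(P.astype(np.float32)); print('mat',r)
E
```

```text
side
housing [584.  297.5] [36.4 57.7] 9.6 641.0
cover [506.5 396.1] [37.  64.6] 44.1 641.0
fA [582.1 168.9] [51.2 37.8] 17.5 641.0
fB [447.3 292.1] [34.1 54.8] 16.0 641.0
fC [622.  411.7] [52.3 34.9] 69.9 641.0
yel [ 427.3 -279.8] [49.5 57.3] 5.6 641.0
green [642.2 -39.2] [50.8 58.6] 15.6 641.0
term [461.7 -55.9] [40.7 45.5] 16.9 641.0
jar [ 594.2 -274.4] [35.  42.4] 11.3 641.0
blue [ 560.  -122.1] [10.5 13. ] 10.7 641.0
orange [543.4  55.8] [13.8 13.1] 11.6 641.0
mat ((553.0294189453125, -47.4896240234375), (283.8861389160156, 288.0323486328125), 5.2625322341918945)
scene
housing [586.7 295.2] [40.3 55.8] 9.0 602.8
cover [510.6 392.2] [38.9 68.4] 45.1 602.8
fA [585.5 166.2] [54.5 33.9] 14.8 602.8
fB [452.5 289.2] [36.5 52.7] 15.0 30.8
fC [626.  407.3] [51.6 38.2] 70.2 602.8
yel [ 431.7 -282.1] [53.  52.5] 15.0 602.8
green [646.7 -40.9] [53.9 50.8] 15.1 602.8
term [465.2 -58.1] [41.4 39.4] 15.0 602.8
mat ((547.5994262695312, -49.81170654296875), (300.50634765625, 285.76263427734375), 5.154874801635742)
```

```bash
cat >> h.py <<'E'
def go(x,y,z,a,o=None):
    """world mm TCP target, closing angle deg -> tool-frame row from measured pose"""
    o=o or robot.get_obs(); R0=R.from_euler('xyz',o['ee_rot']); y0=np.degrees(o['ee_rot'][2])-90
    a=y0+((a-y0+90)%180-90)
    Rt=R.from_euler('xyz',[180,0,a+90],degrees=True)
    d=R0.inv().apply(np.array([x,y,z])-o['tool_pos']*1000)
    print('row',np.degrees((R0.inv()*Rt).as_rotvec()).round(1).tolist(),d.round(1).tolist(),'a',round(a,1),'t',round(o['time'],2))
E
python3 -c "
from h import *
go(585,296,170,9.3)"
```

```text
row [-0.1, 0.0, 57.3] [-419.2, -45.4, 1.8] a 9.3 t 0.15
```

>>> arm_command --targets '[0,0,57.3,-419,-45,2,-1,0,0,57.3,-419,-45,2,-1,0,0,57.3,-419,-45,2,-1,0,0,57.3,-419,-45,2,-1,0,0,57.3,-419,-45,2,-1,0,0,57.3,-419,-45,2,-1,0,0,57.3,-419,-45,2,-1,0,0,57.3,-419,-45,2,-1,0,0,57.3,-419,-45,2,-1,0,0,57.3,-419,-45,2,-1,0,0,57.3,-419,-45,2,-1,0,0,57.3,-419,-45,2,-1,0,0,57.3,-419,-45,2,-1]'

```text
time: 1.45
tool_pos: [0.584, 0.298, 0.1712]
ee_rot: [3.141, -0.0, 1.735]
wrist_force: [-0.8, 0.6, -0.1]
width: 0.0939
finger_force: 0.0
```

```bash
cat >> h.py <<'E'
def near(s,xy,z,r=60,name=None):
    """wrist view: top-face contour near xy (mm) at height z (m), depth-segmented"""
    C=cloud(s); Z=C[...,2]
    m=((abs(Z-z)<.005)&(np.hypot(C[...,0]*1000-xy[0],C[...,1]*1000-xy[1])<r)).astype(np.uint8)
    m=cv2.morphologyEx(m,cv2.MORPH_CLOSE,np.ones((5,5)))
    c=max(cv2.findContours(m,0,cv2.CHAIN_APPROX_NONE)[0],key=cv2.contourArea)
    P=onplane(s,c.reshape(-1,2),z)[:,:2]*1000
    r=cv2.minAreaRect(P.astype(np.float32)); print(name,np.round(r[0],1),np.round(r[1],1),round(r[2],1),'z',round(float(np.median(Z[m>0]))*1000,1))
    return c
E
python3 - <<'E'
from h import *
s=snap('wrist','w1.png'); pickle.dump(s,open('w1.pkl','wb'))
near(s,(585,296),.03,name='housing')
near(s,(508,394),.024,name='cover')
near(s,(449,291),.028,name='fB')
o=robot.get_obs();print(o['tool_pos'],o['ee_rot'],o['wrist_force'])
E
```

```text
housing [582.5 296. ] [36.2 56.3] 9.4 z 31.0
cover [506.2 393.4] [36.8 64.8] 43.2 z 25.0
fB [446.7 290.4] [36.3 52.6] 16.5 z 28.9
[0.58415048 0.29799176 0.17124512] [ 3.14107525e+00 -3.41678824e-04  1.73476728e+00] [-0.2286137  -0.23577286 -0.16629357]
```

View pics/w1.png

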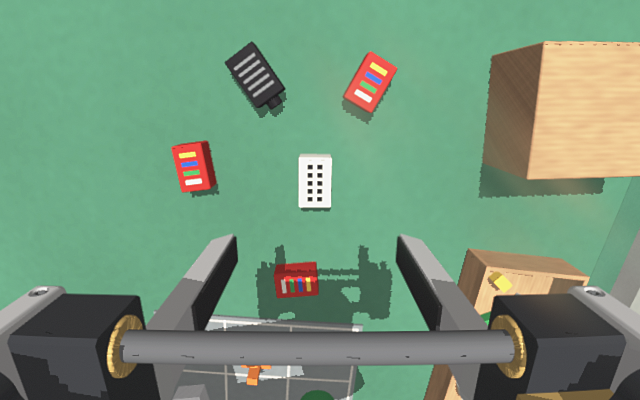

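The wrist view shows the housing at (315,181), clear between the open fingers. The cover is at (255,76) with its stub at the lower right, and fuse box B is at (194,167).

```bash
python3 -c "
from h import *
go(582.5,296,6,9.4)"
```

```text
row [0.0, -0.0, -0.0] [-1.8, -2.0, 165.2] a 9.4 t 1.5
```

>>> arm_command --targets '[0,0,0,-2,-2,50,-1,0,0,0,-2,-2,100,-1,0,0,0,-2,-2,140,-1,0,0,0,-2,-2,165,-1,0,0,0,-2,-2,165,-1,0,0,0,-2,-2,165,-1,0,0,0,-2,-2,165,1,0,0,0,-2,-2,165,1,0,0,0,-2,-2,165,1,0,0,0,-2,-2,165,1,0,0,0,-2,-2,165,1,0,0,0,-2,-2,165,1,0,0,0,-2,-2,165,1,0,0,0,-2,-2,165,1]'

```text
time: 2.9
tool_pos: [0.5835, 0.2945, 0.0056]
ee_rot: [-3.141, 0.0, 1.733]
wrist_force: [-0.0, -0.9, -1.1]
width: 0.0333
finger_force: 0.0
```

```bash
python3 - <<'E'
from h import *
s=snap('wrist','w2.png')
o=robot.get_obs();print(o['width'],o['finger_force'],o['wrist_force'])
near(s,(582.5,296),.03,name='housing')
E
```

```text
0.02945600650700628 0.0 [ 0.0646421  -0.18278487 -0.16160121]
housing [582.5 296.8] [35.9 56.5] 9.1 z 31.0
```

View pics/w2.png

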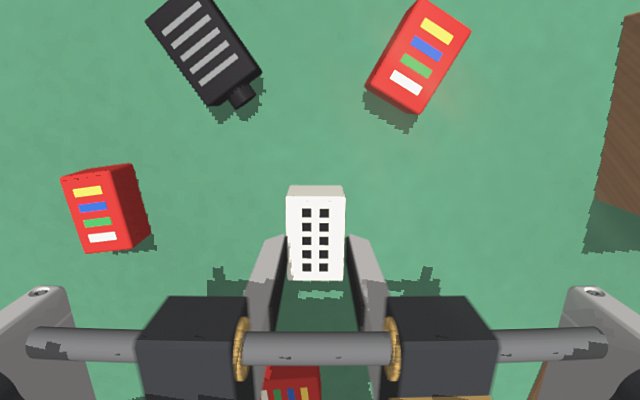

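The fingers show below the housing at (268–370, 237) rather than around it, and the 29 mm opening is narrower than the housing. I'll measure where the tips really are.

```bash
python3 - <<'E'
from h import *
s=snap('wrist'); C=cloud(s)
for p in [(270,240),(265,250),(280,245),(285,245),(360,245),(365,250),(370,245),(355,245),(315,190),(315,270)]: print(p,(C[p[1],p[0]]*1000).round(0), s['color'][p[1],p[0]])
o=robot.get_obs();print(o['width'],o['tool_pos'],o['ee_rot'],o['joint_positions'])
snap('side','s2.png')
E
```

```text
(270, 240) [557. 300.  49.] [179 178 174]
(265, 250) [556. 300.  62.] [178 178 174]
(280, 245) [563. 300.  55.] [181 178 175]
(285, 245) [566. 301.  56.] [159 156 154]
(360, 245) [605. 307.  55.] [180 177 175]
(365, 250) [607. 308.  62.] [179 177 174]
(370, 245) [624. 286.   1.] [108 172 136]
(355, 245) [603. 307.  55.] [179 176 174]
(315, 190) [578. 323.  15.] [205 202 189]
(315, 270) [586. 275.  30.] [246 246 244]
0.025408261847275123 [0.58355547 0.29450405 0.0055776 ] [-3.14144970e+00  1.23047324e-05  1.73269054e+00] [3.80668837e-01 3.96506797e-01 1.33159075e+00 1.92511491e-05
 1.41363732e+00 2.18771610e-01]
```

View pics/s2.png

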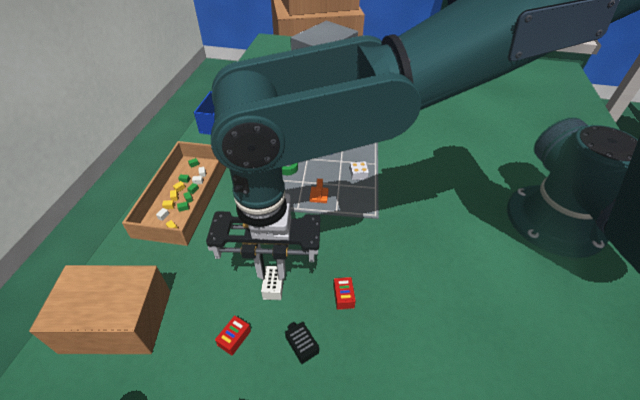

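```bash
python3 - <<'E'
from h import *
s=pickle.load(open('w1.pkl','rb')); Z=s['range_z']
P=np.dstack([rays(s,np.c_[[u.ravel() for u in np.mgrid[0:400,0:640][::-1]]].T).reshape(400,640,3)*Z[...,None]])
T=s['T_tool_cam']; Q=P@T[:3,:3].T+T[:3,3]; Q*=1000
print(T.round(3), robot.pinch_z)
m=(Q[...,2]<100)&(Z>0)&(abs(Q[...,1])<65)&(abs(Q[...,0])<15)
q=Q[m]
for side in (-1,1):
    k=q[np.sign(q[:,1])==side]; print(len(k),k[np.argsort(-k[:,2])[:6]].round(1).tolist(), np.percentile(k[:,0],[1,99]))
print(s['range_z'][230:245,232], s['range_z'][230:245,400])
E
```

```text
[[-0.    -0.959 -0.282  0.082]
 [ 1.    -0.     0.     0.   ]
 [-0.    -0.282  0.959 -0.213]
 [ 0.     0.     0.     1.   ]] 0.0188
6255 [[9.0, -48.9, -32.3], [9.1, -50.0, -32.5], [-5.6, -47.4, -32.8], [-2.7, -47.1, -33.5], [5.7, -47.1, -33.5], [8.9, -48.6, -33.5]] [-9.11137566 14.41167613]
6241 [[9.2, 50.3, -32.9], [9.4, 49.0, -33.3], [8.2, 49.1, -33.4], [-2.6, 47.4, -33.6], [3.2, 47.6, -33.7], [5.2, 47.4, -33.9]] [-9.0061098  14.31107611]
[0.40900496 0.41085383 0.4118097  0.19220251 0.1912531  0.19018239
 0.18981808 0.18975627 0.19003266 0.18761435 0.1863455  0.18555339
 0.18410608 0.18561423 0.184141  ] [0.41140455 0.41165113 0.41125026 0.19304408 0.19150616 0.19323868
 0.19244862 0.19001864 0.19006401 0.18689427 0.18768738 0.18697295
 0.18659097 0.18780208 0.18448003]
```

The wrist depth shows the real finger ends 33 mm behind the reported TCP, so the fingers closed above the housing without touching it. I'll reopen and go lower with that offset, watching the force.

```bash
python3 -c "
from h import *
go(582.5,296.4,-24,9.3)"
```

```text
row [-0.0, -0.0, -0.0] [2.0, -0.7, 29.6] a 9.3 t 3.05
```

>>> arm_command --targets '[0,0,0,2,-1,0,-1,0,0,0,2,-1,0,-1,0,0,0,2,-1,0,-1,0,0,0,2,-1,0,-1,0,0,0,2,-1,0,-1,0,0,0,2,-1,0,-1,0,0,0,2,-1,0,-1,0,0,0,2,-1,10,-1,0,0,0,2,-1,20,-1,0,0,0,2,-1,25,-1,0,0,0,2,-1,25,-1]'

```text
time: 4.15
tool_pos: [0.5809, 0.2958, -0.0215]
ee_rot: [-3.138, 0.001, 1.733]
wrist_force: [-0.5, 0.4, 0.6]
width: 0.0941
finger_force: 0.0
```

```bash
python3 - <<'E'
from h import *
s=snap('wrist','w3.png')
o=robot.get_obs();print(o['width'],o['finger_force'],o['wrist_force'],o['tool_pos'])
near(s,(582.5,296),.03,name='housing')
E
```

```text
0.09367824489672884 0.0 [ 0.03195795 -0.44640712 -0.11660238] [ 0.5815117   0.29608351 -0.02055699]
housing [582.5 296.5] [36.  57.3] 9.0 z 30.9
```

View pics/w3.png

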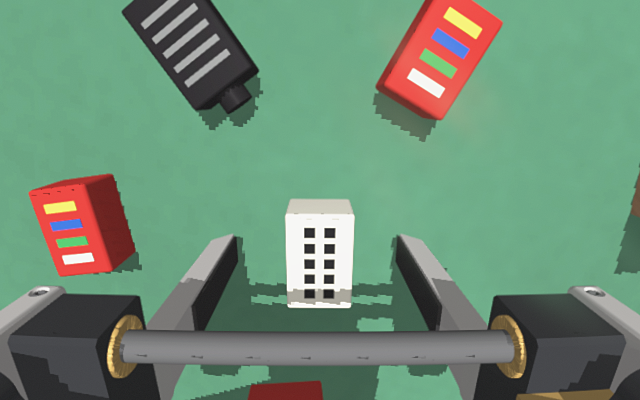

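The wrist view shows the housing at (319,255) centred between the fingers at (237,240) and (397,240), with no contact. I'll go down 5 mm more and close.

>>> arm_command --targets '[0,0,0,0,0,5,-1,0,0,0,0,0,5,-1,0,0,0,0,0,5,1,0,0,0,0,0,5,1,0,0,0,0,0,5,1,0,0,0,0,0,5,1,0,0,0,0,0,5,1,0,0,0,0,0,5,1,0,0,0,0,0,5,1,0,0,0,0,0,5,1,0,0,0,0,0,5,1]'

```text
time: 5.3
tool_pos: [0.5823, 0.2964, -0.0243]
ee_rot: [3.142, -0.0, 1.733]
wrist_force: [-0.1, 0.3, -0.0]
width: 0.0358
finger_force: 30.0
```

```bash
python3 -c "
from h import *
go(553,-48,120,5.3)"
```

```text
row [0.0, -0.0, 4.0] [-335.2, -84.4, -144.3] a 5.3 t 5.3
```

>>> arm_command --targets '[0,0,0,0,0,-30,1,0,0,0,0,0,-80,1,0,0,0,0,0,-120,1,0,0,4,-40,-10,-144,1,0,0,4,-80,-20,-144,1,0,0,4,-120,-30,-144,1,0,0,4,-160,-40,-144,1,0,0,4,-200,-50,-144,1,0,0,4,-240,-60,-144,1,0,0,4,-280,-70,-144,1,0,0,4,-315,-80,-144,1,0,0,4,-335,-84,-144,1,0,0,4,-335,-84,-144,1,0,0,4,-335,-84,-144,1]'

```text
time: 6.7
tool_pos: [0.5533, -0.0476, 0.1195]
ee_rot: [-3.142, -0.001, 1.662]
wrist_force: [-0.2, -0.3, -0.6]
width: 0.0358
finger_force: 30.0
```

```bash
cat >> h.py <<'E'
def line4(s):
    """mat outline from wrist/side view via saturation+depth"""
    C=cloud(s); hsv=cv2.cvtColor(s['color'],cv2.COLOR_RGB2HSV)
    m=((hsv[...,1]<45)&(abs(C[...,2]-.004)<.008)&(np.hypot(C[...,0]-.553,C[...,1]+.048)<.24)).astype(np.uint8)
    c=np.vstack([c for c in cv2.findContours(m,0,cv2.CHAIN_APPROX_NONE)[0] if cv2.contourArea(c)>300])
    P=onplane(s,cv2.convexHull(c).reshape(-1,2),.004)[:,:2]*1000
    r=cv2.minAreaRect(P.astype(np.float32)); print('mat',np.round(r[0],1),np.round(r[1],1),round(r[2],2))
E
python3 - <<'E'
from h import *
s=snap('wrist','w4.png'); pickle.dump(s,open('w4.pkl','wb'))
o=robot.get_obs();print(o['width'],o['finger_force'],o['wrist_force'],o['tool_pos'])
line4(s); near(s,(644,-40),.026,40,'green'); near(s,(463,-57),.028,40,'term')
E
```

```text
0.0359309845817942 29.992040991783142 [ 0.37282436  0.24613567 -0.75730814] [ 0.55332233 -0.04701572  0.11955446]
mat [550.5 -41.6] [285.2 269.3] 5.2
green [640.7 -40.9] [53.3 53.8] 5.1 z 26.9
term [460.1 -58.3] [41.1 40.8] 17.4 z 29.1
```

View pics/w4.png

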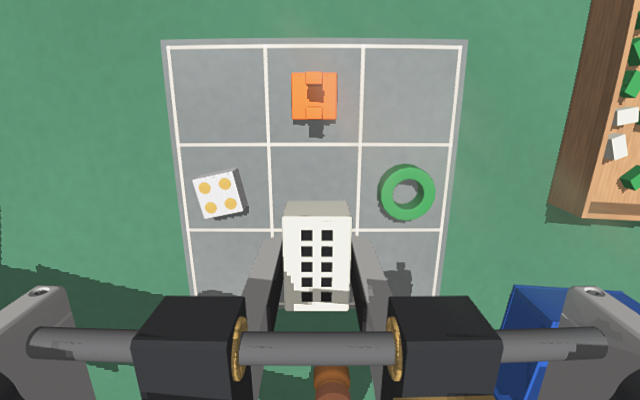

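The wrist view shows the housing held at (317,262), the orange fork at (314,96), the terminal block at (217,195) and the green roll at (407,193). The inner grid crossings at (267,144) and (361,144) are visible, so I'll fix the grid from those.

```bash
python3 - <<'E'
from h import *
s=pickle.load(open('w4.pkl','rb')); o=robot.get_obs()
hsv=cv2.cvtColor(s['color'],cv2.COLOR_RGB2HSV)
w=((hsv[...,2]>200)&(hsv[...,1]<40)).astype(np.uint8)
C=cloud(s); w&=(abs(C[...,2]-.004)<.008).astype(np.uint8)
ys,xs=np.nonzero(w); P=onplane(s,np.c_[xs,ys],.004)[:,:2]*1000
c=np.array([551,-49.]);th=np.radians(5.2)
for it in range(4):
    e=np.array([np.cos(th),np.sin(th)]);f=np.array([-e[1],e[0]])
    L=(P-c)@np.c_[e,f]; A=[];b=[]
    # L = line offset; unknown dx,dy,dth
    for k in (-135,-45,45,135):
        i=(abs(L[:,0]-k)<6)&(abs(L[:,1])<140); A+= [[1,0,-y] for y in L[i,1]]; b+=list(L[i,0]-k)
        i=(abs(L[:,1]-k)<6)&(abs(L[:,0])<140); A+= [[0,1,x] for x in L[i,0]]; b+=list(L[i,1]-k)
    r=np.linalg.lstsq(np.array(A),np.array(b),rcond=None)[0]
    c=c+r[0]*e+r[1]*f; th+=r[2]
print('mat',c,np.degrees(th),len(b),np.std(np.array(b)-np.array(A)@r))
e=np.array([np.cos(th),np.sin(th)]);f=np.array([-e[1],e[0]])
for n,p in dict(house=(0,0),fuse=(90,-90),yel=(-90,90)).items(): print(n,(c+p[0]*e+p[1]*f).round(1))
# held housing top at bottom z: tip..., top height from cloud
m=(C[...,2]>.1)&(C[...,2]<.2)&(hsv[...,1]<25)&(hsv[...,2]>225)
print(np.median(C[...,2][220:300,290:345]))
near(s,o['tool_pos'][:2]*1000,float(np.median(C[...,2][220:300,290:345])),45,'held')
go(*c,-20,np.degrees(th))
E
```

```text
mat [551.19996203 -49.38701728] 5.226582625619497 6039 1.5843849457762966
house [551.2 -49.4]
fuse [ 649.  -130.8]
yel [453.4  32. ]
0.17493573928998934
held [553.7 -46.7] [61.6 56.6] 5.2 z 174.9
row [-0.0, -0.1, 0.1] [-2.3, -2.3, 139.6] a 5.2 t 6.75
```

>>> arm_command --targets '[0,0,0,-2.3,-2.3,40,1,0,0,0,-2.3,-2.3,80,1,0,0,0,-2.3,-2.3,110,1,0,0,0,-2.3,-2.3,125,1,0,0,0,-2.3,-2.3,132,1,0,0,0,-2.3,-2.3,136,1,0,0,0,-2.3,-2.3,138,1,0,0,0,-2.3,-2.3,139.5,1,0,0,0,-2.3,-2.3,139.5,1,0,0,0,-2.3,-2.3,139.5,1]'

```text
time: 7.75
tool_pos: [0.5519, -0.0505, -0.019]
ee_rot: [3.14, 0.0, 1.663]
wrist_force: [-0.2, -0.3, -0.6]
width: 0.0358
finger_force: 30.0
```

>>> arm_command --targets '[0,0,0,0,0,0.7,1,0,0,0,0,0,0.7,1,0,0,0,0,0,0.7,1]'

```text
time: 8.05
tool_pos: [0.5514, -0.0504, -0.0203]
ee_rot: [3.141, 0.0, 1.663]
wrist_force: [-0.3, 0.8, 0.3]
width: 0.036
finger_force: 30.0
```

```bash
python3 -c "
from h import *
o=robot.get_obs();print(o['tool_pos'],o['ee_rot'],o['wrist_force'])"
```

```text
[ 0.55142129 -0.05035978 -0.02033659] [3.14122522e+00 1.60754357e-05 1.66280792e+00] [-0.27959333  0.8492387   0.29285373]
```

Within about 1 mm of the mat. I'll release, then lift and move on to above fuse box B.

>>> arm_command --targets '[0,0,0,1,0,0.5,0.05,0,0,0,1,0,0.5,0.05,0,0,0,1,0,0.5,0.05,0,0,0,1,0,0.5,0.05,0,0,0,1,0,0,0.05,0,0,0,1,0,-20,0.05,0,0,0,1,0,-60,0.05,0,0,0,1,0,-100,0.05,0,0,0,1,0,-145,0.05,0,0,0,1,0,-145,0.05]'

```text
time: 9.05
tool_pos: [0.5558, -0.0501, 0.133]
ee_rot: [3.127, 0.004, 1.663]
wrist_force: [0.3, -0.1, 0.4]
width: 0.0445
finger_force: 0.0
```

```bash
python3 - <<'E'
from h import *
s=snap('wrist','w5.png')
o=robot.get_obs();print(o['width'],o['wrist_force'],o['tool_pos'])
near(s,(551,-49),.034,40,'housing');near(s,(640.7,-41),.026,40,'green'); near(s,(460,-58),.028,40,'term')
go(446.7,290.4,120,16.2)
E
```

```text
0.0445912852078543 [-0.84245067  0.00230151  0.0301703 ] [ 0.55400087 -0.0498057   0.12928028]
housing [551.7 -50.8] [36.  56.4] 5.0 z 35.1
green [640.4 -41.4] [53.4 52.7] 4.9 z 26.9
term [460.1 -58.3] [41.3 40.9] 17.3 z 29.0
row [0.5, 0.2, -10.9] [348.7, -75.6, 7.7] a 16.2 t 9.1
```

>>> arm_command --targets '[0,0,-11,50,-10,8,-1,0,0,-11,100,-20,8,-1,0,0,-11,150,-32,8,-1,0,0,-11,200,-43,8,-1,0,0,-11,250,-54,8,-1,0,0,-11,295,-64,8,-1,0,0,-11,330,-72,8,-1,0,0,-11,349,-76,8,-1,0,0,-11,349,-76,8,-1,0,0,-11,349,-76,8,-1]'

```text
time: 10.1
tool_pos: [0.4427, 0.2907, 0.115]
ee_rot: [-3.139, 0.001, 1.856]
wrist_force: [0.8, -0.3, 0.1]
width: 0.0938
finger_force: 0.0
```

```bash
python3 - <<'E'
from h import *
s=snap('wrist','w6.png')
o=robot.get_obs();print(o['width'],o['wrist_force'],o['tool_pos'],o['ee_rot'])
near(s,(447,290),.028,40,'fB'); near(s,(508,394),.024,50,'cover')
go(446.7,290.4,-25,16.2)
E
```

```text
0.09384347069448097 [-0.50786483 -0.48365843  0.38518707] [0.44311083 0.29024457 0.11529739] [-3.13962622e+00  9.78030132e-04  1.85450105e+00]
fB [445.5 290.3] [33.6 52. ] 17.0 z 29.1
cover [504.8 393.3] [37. 64.] 44.1 z 25.0
row [-0.1, 0.1, 0.1] [-0.7, 3.8, 140.3] a 16.2 t 10.15
```

>>> arm_command --targets '[0,0,-0.5,-0.5,3,45,-1,0,0,-0.5,-0.5,3,90,-1,0,0,-0.5,-0.5,3,120,-1,0,0,-0.5,-0.5,3,135,-1,0,0,-0.5,-0.5,3,139,-1,0,0,-0.5,-0.5,3,139,-1,0,0,-0.5,-0.5,3,139,1,0,0,-0.5,-0.5,3,139,1,0,0,-0.5,-0.5,3,139,1,0,0,-0.5,-0.5,3,139,1,0,0,-0.5,-0.5,3,139,1,0,0,-0.5,-0.5,3,139,1,0,0,-0.5,-0.5,3,139,1,0,0,-0.5,-0.5,3,139,1,0,0,-0.5,-0.5,3,139,1]'

```text
time: 11.65
tool_pos: [0.4463, 0.2916, -0.0226]
ee_rot: [-3.141, -0.0, 1.864]
wrist_force: [-0.7, -0.7, -0.2]
width: 0.0339
finger_force: 30.0
```

```bash
python3 - <<'E'
from h import *
o=robot.get_obs();print(o['width'],o['wrist_force'],o['tool_pos'])
s=snap('wrist'); near(s,(447,290),.028,40,'fB')
go(649,-130.8,80,5.2)
E
```

```text
0.03391500391309311 [-0.67898044 -0.68328892 -0.2048388 ] [ 0.44625701  0.29157761 -0.02255458]
fB [446.6 291.2] [59.5 52.8] 16.8 z 29.0
row [-0.0, -0.0, 11.6] [-462.9, 72.1, -102.6] a 5.2 t 11.7
```

>>> arm_command --targets '[0,0,0,0,0,-30,1,0,0,0,0,0,-75,1,0,0,11.6,-30,5,-102,1,0,0,11.6,-75,12,-102,1,0,0,11.6,-120,19,-102,1,0,0,11.6,-165,26,-102,1,0,0,11.6,-210,33,-102,1,0,0,11.6,-255,40,-102,1,0,0,11.6,-300,47,-102,1,0,0,11.6,-345,54,-102,1,0,0,11.6,-390,61,-102,1,0,0,11.6,-430,67,-102,1,0,0,11.6,-455,71,-102,1,0,0,11.6,-463,72,-102,1,0,0,11.6,-463,72,-102,1,0,0,11.6,-463,72,-102,1]'

```text
time: 13.3
tool_pos: [0.6485, -0.1295, 0.0792]
ee_rot: [-3.141, -0.001, 1.662]
wrist_force: [-0.8, 0.4, 0.1]
width: 0.0339
finger_force: 30.0
```

```bash
python3 - <<'E'
from h import *
o=robot.get_obs();print(o['width'],o['finger_force'],o['wrist_force'],o['tool_pos'])
go(649,-130.8,-18,5.2)
E
```

```text
0.0338589003816164 29.999809563159943 [-0.77865303  0.442532    0.07140343] [ 0.64853845 -0.12951682  0.07919036]
row [-0.0, -0.1, 0.0] [-1.4, 0.4, 97.2] a 5.2 t 13.3
```

>>> arm_command --targets '[0,0,0,-0.5,0.4,35,1,0,0,0,-0.5,0.4,65,1,0,0,0,-0.5,0.4,82,1,0,0,0,-0.5,0.4,90,1,0,0,0,-0.5,0.4,94,1,0,0,0,-0.5,0.4,96,1,0,0,0,-0.5,0.4,97,1,0,0,0,-0.5,0.4,97,1,0,0,0,-0.5,0.4,97,1]'

```text
time: 14.2
tool_pos: [0.6501, -0.1316, -0.0165]
ee_rot: [3.14, 0.001, 1.661]
wrist_force: [0.4, -0.0, -0.1]
width: 0.0339
finger_force: 30.0
```

```bash
python3 - <<'E'
from h import *
o=robot.get_obs();print(o['wrist_force'])
go(649,-130.8,-18.5,5.2)
E
```

```text
[ 0.43193986 -0.03214075 -0.13050324]
row [0.1, 0.0, -0.0] [0.9, -1.0, 2.0] a 5.2 t 14.2
```

Down a last 2 mm in steps, release, then lift clear.

>>> arm_command --targets '[0,0,0,0.8,-0.8,1,1,0,0,0,0.8,-0.8,1.7,1,0,0,0,0.8,-0.8,1.7,1,0,0,0,0.8,-0.8,1.7,0.1,0,0,0,0.8,-0.8,1.7,0.1,0,0,0,0.8,-0.8,1.7,0.1,0,0,0,0.8,-0.8,1.7,0.1,0,0,0,0.8,-0.8,1.7,0.1,0,0,0,0.8,-0.8,-20,0.1,0,0,0,0.8,-0.8,-60,0.1,0,0,0,0.8,-0.8,-100,0.1,0,0,0,0.8,-0.8,-120,0.1,0,0,0,0.8,-0.8,-120,0.1,0,0,0,0.8,-0.8,-120,0.1]'

```text
time: 15.6
tool_pos: [0.6484, -0.1306, 0.1019]
ee_rot: [-3.141, -0.0, 1.661]
wrist_force: [-0.3, 1.0, -0.7]
width: 0.0422
finger_force: 0.0
```

```bash
python3 - <<'E'
from h import *
s=snap('wrist')
near(s,(649,-131),.032,40,'fuse'); near(s,(551,-49),.034,40,'housing')
go(429,-281,110,95)
go(429,-281,110,5)
E
```

```text
fuse [ 649.1 -132. ] [33.9 52. ] 5.2 z 33.0
housing [552.4 -50.7] [37.5 54.6] 4.8 z 35.0
row [-0.1, -0.2, -89.8] [-130.3, -231.3, -9.1] a 95.0 t 15.65
row [-0.2, -0.1, 0.2] [-130.3, -231.3, -9.1] a 5.0 t 15.65
```

>>> arm_command --targets '[0,0,0,-23,-40,-9,-1,0,0,0,-45,-80,-9,-1,0,0,0,-68,-120,-9,-1,0,0,0,-90,-160,-9,-1,0,0,0,-110,-195,-9,-1,0,0,0,-124,-220,-9,-1,0,0,0,-130,-231,-9,-1,0,0,0,-130,-231,-9,-1,0,0,0,-130,-231,-9,-1]'

```text
time: 16.55
tool_pos: [0.4307, -0.2802, 0.1104]
ee_rot: [-3.141, -0.002, 1.661]
wrist_force: [0.2, 0.4, -0.1]
width: 0.0939
finger_force: 0.0
```

```bash
cat >> h.py <<'E'
def near2(s,xy,z,hl,r=45,name=None):
    """saturated-hue blob at height z -> circle"""
    C=cloud(s); h=cv2.cvtColor(s['color'],cv2.COLOR_RGB2HSV)
    m=((abs(C[...,2]-z)<.005)&(h[...,0]>hl[0])&(h[...,0]<hl[1])&(h[...,1]>80)&(np.hypot(C[...,0]*1000-xy[0],C[...,1]*1000-xy[1])<r)).astype(np.uint8)
    c=max(cv2.findContours(m,0,cv2.CHAIN_APPROX_NONE)[0],key=cv2.contourArea)
    P=onplane(s,c.reshape(-1,2),z)[:,:2]*1000
    e=cv2.fitEllipse(P.astype(np.float32)); print(name,np.round(e[0],1),np.round(e[1],1)); return e[0]
E
python3 - <<'E'
from h import *
s=snap('wrist','w7.png')
near(s,(429,-281),.022,45,'yel'); c=near2(s,(429,-281),.022,(15,40),45,'yel')
go(*c,-26,5)
E
```

```text
yel [ 425.  -283.5] [53.1 53. ] 5.2 z 22.9
yel [ 425.3 -283.7] [52.4 53.3]
row [-0.0, -0.1, 0.2] [-3.2, -6.0, 136.7] a 5.0 t 16.6
```

>>> arm_command --targets '[0,0,0,-3.2,-6,45,-1,0,0,0,-3.2,-6,90,-1,0,0,0,-3.2,-6,120,-1,0,0,0,-3.2,-6,132,-1,0,0,0,-3.2,-6,136.5,-1,0,0,0,-3.2,-6,136.5,-1,0,0,0,-3.2,-6,136.5,1,0,0,0,-3.2,-6,136.5,1,0,0,0,-3.2,-6,136.5,1,0,0,0,-3.2,-6,136.5,1,0,0,0,-3.2,-6,136.5,1,0,0,0,-3.2,-6,136.5,1,0,0,0,-3.2,-6,136.5,1,0,0,0,-3.2,-6,136.5,1]'

```text
time: 18.0
tool_pos: [0.4247, -0.2848, -0.0247]
ee_rot: [3.141, 0.0, 1.661]
wrist_force: [-1.3, 1.1, 2.7]
width: 0.0532
finger_force: 30.0
```

```bash
python3 - <<'E'
from h import *
o=robot.get_obs();print(o['width'],o['wrist_force'],o['tool_pos'])
s=snap('wrist');near2(s,(425,-283),.022,(15,40),45,'yel')
go(453.4,32,80,5.2)
E
```

```text
0.05317843503442218 [-1.26806617  1.14449246  2.67506924] [ 0.42472734 -0.28483196 -0.02474156]
yel [ 424.7 -283.3] [53.  53.9]
row [0.0, 0.0, -0.0] [312.9, 57.2, -104.8] a 5.2 t 18.05
```

>>> arm_command --targets '[0,0,0,0,0,-30,1,0,0,0,0,0,-75,1,0,0,0,30,5,-105,1,0,0,0,70,13,-105,1,0,0,0,115,21,-105,1,0,0,0,160,29,-105,1,0,0,0,205,37,-105,1,0,0,0,250,45,-105,1,0,0,0,285,52,-105,1,0,0,0,305,56,-105,1,0,0,0,311.5,57,-105,1,0,0,0,311.5,57,-105,1,0,0,0,311.5,57,-105,1]'

```text
time: 19.35
tool_pos: [0.4531, 0.0298, 0.0797]
ee_rot: [-3.141, 0.001, 1.66]
wrist_force: [-0.2, 0.4, -0.6]
width: 0.0534
finger_force: 30.0
```

```bash
python3 - <<'E'
from h import *
s=snap('wrist');near2(s,(453.4,32),.131,(15,40),45,'yel')
o=robot.get_obs();print(o['width'],o['finger_force'],o['wrist_force'],o['tool_pos'])
go(453.4,30.5,-20.5,5.2)
E
```

```text
yel [453.   32.8] [50.9 51.1]
0.05343833988460521 29.999783439561725 [ 0.31424852 -0.15752274 -0.29787967] [0.45316634 0.02957835 0.07977793]
row [-0.0, 0.0, -0.1] [0.9, 0.4, 100.3] a 5.2 t 19.4
```

>>> arm_command --targets '[0,0,0,0,0.4,35,1,0,0,0,0,0.4,65,1,0,0,0,0,0.4,82,1,0,0,0,0,0.4,91,1,0,0,0,0,0.4,96,1,0,0,0,0,0.4,98.5,1,0,0,0,0,0.4,99.5,1,0,0,0,0,0.4,99.5,1,0,0,0,0,0.4,99.5,1]'

```text
time: 20.3
tool_pos: [0.4543, 0.0307, -0.0187]
ee_rot: [3.14, 0.0, 1.661]
wrist_force: [0.5, 1.2, -0.6]
width: 0.0536
finger_force: 30.0
```

```bash
python3 - <<'E'
from h import *
o=robot.get_obs();print(o['wrist_force'])
go(453.4,30.5,-20.5,5.2)
E
```

```text
[ 0.52603507  1.20975254 -0.59254985]
row [0.1, 0.0, -0.0] [-0.2, -1.0, 1.7] a 5.2 t 20.3
```

>>> arm_command --targets '[0,0,0,-0.2,-0.8,1,1,0,0,0,-0.2,-0.8,1.6,1,0,0,0,-0.2,-0.8,1.6,1,0,0,0,-0.2,-0.8,1.6,-0.35,0,0,0,-0.2,-0.8,1.6,-0.35,0,0,0,-0.2,-0.8,1.6,-0.35,0,0,0,-0.2,-0.8,1.6,-0.35,0,0,0,-0.2,-0.8,1.6,-0.35,0,0,0,-0.2,-0.8,-20,-0.35,0,0,0,-0.2,-0.8,-60,-0.35,0,0,0,-0.2,-0.8,-100,-0.35,0,0,0,-0.2,-0.8,-130,-0.35,0,0,0,-0.2,-0.8,-130,-0.35,0,0,0,-0.2,-0.8,-130,-0.35]'

```text
time: 21.7
tool_pos: [0.4532, 0.0304, 0.1107]
ee_rot: [3.14, 0.0, 1.661]
wrist_force: [-0.0, 0.3, -0.4]
width: 0.0635
finger_force: 0.0
```

```bash
python3 - <<'E'
from h import *
s=snap('wrist')
near2(s,(453.4,32),.026,(15,40),45,'yel')
go(505,393,110,44)
E
```

```text
yel [453.   31.6] [52.1 53.2]
row [-0.1, -0.0, -38.8] [356.3, 85.3, -0.7] a 44.0 t 21.75
```

>>> arm_command --targets '[0,0,-8,40,9,0,-1,0,0,-16,80,19,0,-1,0,0,-24,125,30,0,-1,0,0,-32,170,41,0,-1,0,0,-38.8,215,52,0,-1,0,0,-38.8,260,62,0,-1,0,0,-38.8,300,72,0,-1,0,0,-38.8,335,80,0,-1,0,0,-38.8,350,84,0,-1,0,0,-38.8,356,85,0,-1,0,0,-38.8,356,85,0,-1,0,0,-38.8,356,85,0,-1]'

```text
time: 22.95
tool_pos: [0.5049, 0.3915, 0.1094]
ee_rot: [-3.139, -0.0, 2.338]
wrist_force: [-0.9, -0.4, 0.3]
width: 0.094
finger_force: 0.0
```

```bash
python3 - <<'E'
from h import *
s=snap('wrist','w8.png'); pickle.dump(s,open('w8.pkl','wb'))
C=cloud(s); Z=C[...,2]
m=((Z>.0225)&(Z<.0285)&(np.hypot(C[...,0]-.505,C[...,1]-.393)<.05)).astype(np.uint8)
m=cv2.morphologyEx(m,cv2.MORPH_OPEN,np.ones((19,19)))   # drops the stub
c=max(cv2.findContours(m,0,cv2.CHAIN_APPROX_NONE)[0],key=cv2.contourArea)
P=onplane(s,c.reshape(-1,2),.024)[:,:2]*1000; r=cv2.minAreaRect(P.astype(np.float32)); print(r)
near(s,(505,393),.024,50,'raw')
go(*r[0],-25,44.1)
E
```

```text
((499.3721923828125, 400.6916809082031), (35.30964660644531, 43.72197723388672), 43.93878936767578)
raw [505.6 394.2] [35.5 64. ] 43.1 z 25.1
row [-0.1, 0.0, -0.2] [10.8, 2.5, 134.9] a 44.1 t 23.0
```

View pics/w8.png

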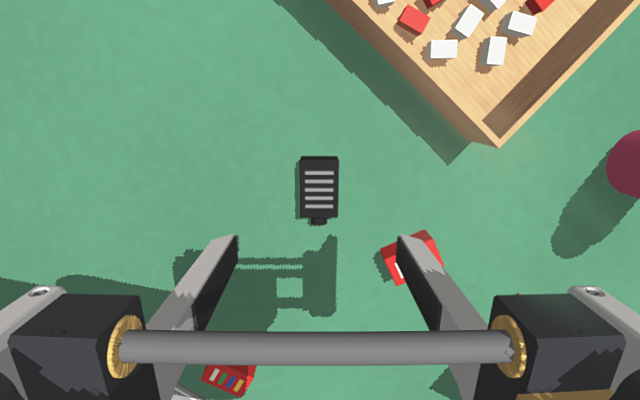

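The wrist view shows the cover at (319,190), between the fingers, with its stub toward the robot side at (319,221). The red box at the right finger is well beyond reach. Correcting for the stub, the block centre is about (502.7, 397).

>>> arm_command --targets '[0,0,0,6,2.3,45,-1,0,0,0,6,2.3,90,-1,0,0,0,6,2.3,120,-1,0,0,0,6,2.3,130,-1,0,0,0,6,2.3,134,-1,0,0,0,6,2.3,134,-1,0,0,0,6,2.3,134,1,0,0,0,6,2.3,134,1,0,0,0,6,2.3,134,1,0,0,0,6,2.3,134,1,0,0,0,6,2.3,134,1,0,0,0,6,2.3,134,1,0,0,0,6,2.3,134,1,0,0,0,6,2.3,134,1,0,0,0,6,2.3,134,1]'

```text
time: 24.5
tool_pos: [0.5028, 0.3985, -0.0236]
ee_rot: [-3.141, -0.0, 2.338]
wrist_force: [0.0, -0.3, 1.1]
width: 0.0353
finger_force: 30.0
```

```bash
python3 - <<'E'
from h import *
s=snap('wrist','w9.png')
o=robot.get_obs();print(o['width'],o['finger_force'],o['wrist_force'],o['tool_pos'],o['ee_rot'])
near(s,(503,397),.024,45,'raw')
go(552,-50.5,90,5)
E
```

```text
0.035551172714281556 29.999959766864777 [-0.5499126   0.67424003  0.71878311] [ 0.50276457  0.39853418 -0.02360256] [-3.14135106e+00 -1.20264415e-04  2.33837771e+00]
raw [505.4 400.2] [57.4 66.2] 63.0 z 25.0
row [-0.0, -0.0, 39.0] [-357.3, -276.4, -113.6] a 5.0 t 24.55
```

View pics/w9.png

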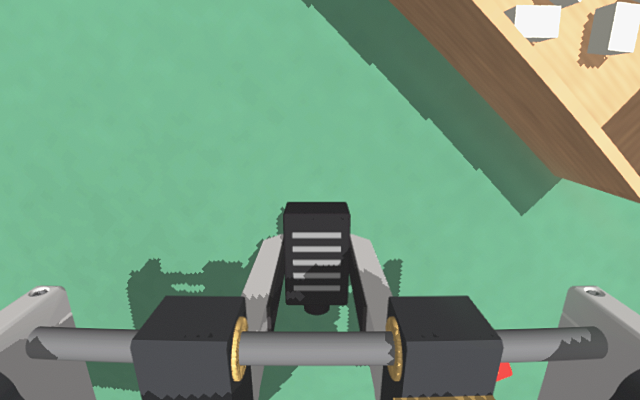

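The wrist view shows the cover firmly between the fingers, its top face spanning about (284–350, 214–303). I'll measure its lengthwise offset in the tool frame, away from the stub.

```bash
cat >> h.py <<'E'
def along(s,dz,y0=8.5,y1=16):
    """held block: extent along tool x of top face, tool-frame mm; dz=top height above TCP mm"""
    v,u=np.mgrid[0:400,0:640]; T=s['T_tool_cam']
    P=rays(s,np.c_[u.ravel(),v.ravel()])*s['range_z'].reshape(-1,1)
    Q=(P@T[:3,:3].T+T[:3,3])*1000
    m=(abs(Q[:,2]+dz)<3)&(abs(Q[:,1])<y1)&(abs(Q[:,1])>y0)&(abs(Q[:,0])<45)
    m=m.reshape(400,640); ex=[]
    for c in range(640):
        k=np.nonzero(m[:,c])[0]
        if len(k)>20:
            d=rays(s,[(c,k[0]-.5),(c,k[-1]+.5)])@T[:3,:3].T*1000; o=T[:3,3]*1000
            X=o+d*((-dz-o[2])/d[:,2])[:,None]; ex.append(X[:,0])
    ex=np.array(ex); print('n',len(ex),'hi',np.median(ex[:,0]).round(1),'lo',np.median(ex[:,1]).round(1),'centre',np.median(ex.mean(1)).round(2))
E
python3 - <<'E'
from h import *
s=snap('wrist'); along(s,48.6); along(s,47.6)
E
```

```text
n 30 hi 27.1 lo -28.5 centre -0.68
n 30 hi 27.4 lo -29.2 centre -0.91
```

>>> arm_command --targets '[0,0,0,0,0,-30,1,0,0,0,0,0,-75,1,0,0,7,-25,-19,-113,1,0,0,14,-57,-44,-113,1,0,0,21,-92,-71,-113,1,0,0,28,-127,-98,-113,1,0,0,35,-162,-125,-113,1,0,0,39,-197,-152,-113,1,0,0,39,-232,-179,-113,1,0,0,39,-267,-206,-113,1,0,0,39,-300,-232,-113,1,0,0,39,-330,-255,-113,1,0,0,39,-350,-271,-113,1,0,0,39,-357,-276,-113,1,0,0,39,-357,-276,-113,1,0,0,39,-357,-276,-113,1]'

```text
time: 26.2
tool_pos: [0.5521, -0.0488, 0.0894]
ee_rot: [-3.141, -0.001, 1.658]
wrist_force: [-0.1, 0.2, -0.3]
width: 0.0355
finger_force: 30.0
```

```bash
python3 - <<'E'
from h import *
s=snap('wrist'); along(s,48.1)
o=robot.get_obs();print(o['width'],o['finger_force'],o['tool_pos'],o['ee_rot'])
go(551.9,-49.9,14,5)
E
```

```text
n 29 hi 27.6 lo -28.8 centre -0.6
0.035830026201073874 29.99995082616806 [ 0.55209234 -0.0485325   0.08942234] [-3.14158922e+00 -8.09849774e-04  1.65918120e+00]
row [-0.0, -0.0, 0.1] [-1.4, -0.3, 75.4] a 5.0 t 26.25
```

Now down to about 3 mm above the housing, and a check.

>>> arm_command --targets '[0,0,0,-1,-0.2,30,1,0,0,0,-1,-0.2,55,1,0,0,0,-1,-0.2,67,1,0,0,0,-1,-0.2,73,1,0,0,0,-1,-0.2,75.4,1,0,0,0,-1,-0.2,75.4,1,0,0,0,-1,-0.2,75.4,1,0,0,0,-1,-0.2,75.4,1]'

```text
time: 27.05
tool_pos: [0.5529, -0.0512, 0.0152]
ee_rot: [3.139, 0.0, 1.658]
wrist_force: [0.1, 0.1, -1.0]
width: 0.0357
finger_force: 30.0
```

```bash
python3 - <<'E'
from h import *
s=snap('wrist','w10.png')
o=robot.get_obs();print(o['wrist_force'],o['tool_pos'],o['ee_rot'])
go(551.9,-49.9,10.6,5)
I=cv2.imread('pics/w10.png')[180:330,240:400]; cv2.imwrite('pics/w10c.png',cv2.resize(I,None,fx=4,fy=4,interpolation=cv2.INTER_CUBIC))
E
```

```text
[-0.16403552 -0.72099551 -0.45019242] [ 0.55275484 -0.05117001  0.01506568] [3.13978054e+00 3.70720345e-04 1.65751569e+00]
row [0.1, 0.0, -0.0] [1.3, -0.7, 4.5] a 5.0 t 27.1
```

View pics/w10c.png

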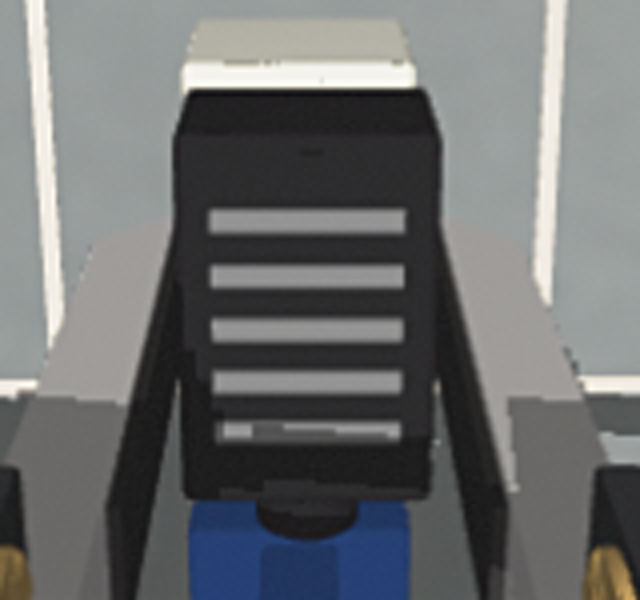

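The crop shows the cover hovering over the housing: the housing's far top edge is at about v=195 and the cover's far lower edge at about v=202.5. Next I'll turn both into positions.

```bash
python3 - <<'E'
from h import *
o=robot.get_obs(); s=snap('wrist')
e=np.array([-.0872,.9962]);f=np.array([.9962,.0872]); t=o['tool_pos'][:2]*1000
def q(pts,z):
    p=onplane(s,[(240+x/4-.4,180+y/4-.4) for x,y in pts],z)[:,:2]*1000-[552,-50.7]; return (p@np.c_[e,f]).round(1).tolist()
print('house',q([(183,60),(415,60),(183,86),(415,86)],.034))
print('cover bottom',q([(190,91),(427,91)],.0385),'top',q([(178,134),(440,134),(188,497),(428,497)],.0625))
E
```

```text
house [[28.2, -18.0], [28.2, 17.3], [24.1, -18.1], [24.0, 17.3]]
cover bottom [[24.7, -16.6], [24.6, 18.8]] top [[26.0, -16.2], [25.9, 18.3], [-29.3, -16.4], [-29.4, 18.2]]
```

>>> arm_command --targets '[0,0,0,1.9,-1.3,2,1,0,0,0,1.9,-1.3,2,1,0,0,0,1.9,-1.3,2,1,0,0,0,1.9,-1.3,2,1]'

```text
time: 27.55
tool_pos: [0.5506, -0.0492, 0.0121]
ee_rot: [3.142, -0.0, 1.658]
wrist_force: [-0.9, 0.3, -0.3]
width: 0.0358
finger_force: 30.0
```

```bash
python3 - <<'E'
from h import *
s=snap('wrist','w11.png'); pickle.dump(s,open('w11.pkl','wb'))
o=robot.get_obs();print(o['wrist_force'],o['tool_pos'],o['ee_rot'])
I=cv2.imread('pics/w11.png')[180:330,240:400]; cv2.imwrite('pics/w11c.png',cv2.resize(I,None,fx=4,fy=4,interpolation=cv2.INTER_CUBIC))
E
```

```text
[-0.3794255  -0.13922258 -0.24001505] [ 0.55060738 -0.04920507  0.01205161] [ 3.14154648e+00 -4.07106382e-05  1.65771984e+00]
```

View pics/w11c.png

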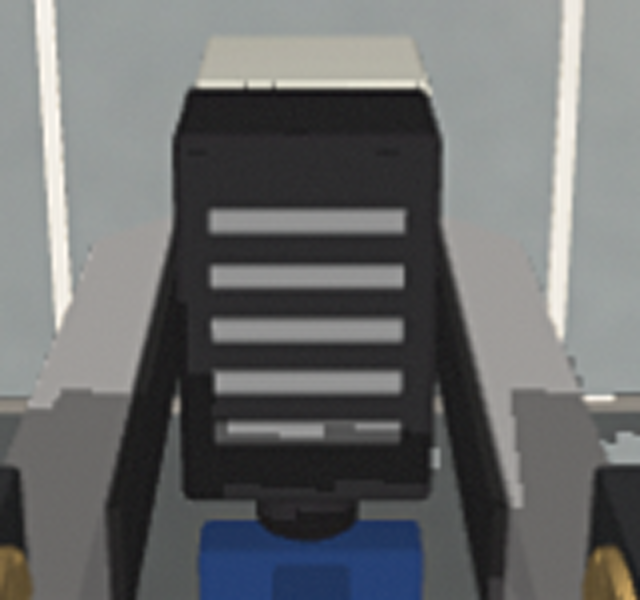

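The crop shows the housing's far edge at y=78, spanning x 197–432, and the cover's lower edge at y=91, spanning 190–427. The cover is now slightly left.

```bash
python3 - <<'E'
from h import *
s=pickle.load(open('w11.pkl','rb'))
e=np.array([-.0872,.9962]);f=np.array([.9962,.0872])
def q(pts,z):
    p=onplane(s,[(240+x/4-.4,180+y/4-.4) for x,y in pts],z)[:,:2]*1000-[552,-50.7]; return (p@np.c_[e,f]).round(1).tolist()
print('house',q([(197,79),(432,79)],.034))
print('cover bottom',q([(190,91),(427,91)],.0357),'top',q([(178,134),(440,134),(188,497),(428,497)],.0597))
E
```

```text
house [[28.2, -17.6], [28.2, 17.7]]
cover bottom [[26.8, -18.6], [26.8, 16.8]] top [[28.2, -18.1], [28.1, 16.4], [-27.0, -18.3], [-27.1, 16.3]]
```

>>> arm_command --targets '[0,0,0,0.4,0.9,0,1,0,0,0,0.4,0.9,0.5,1,0,0,0,0.4,0.9,1,1,0,0,0,0.4,0.9,1.4,1,0,0,0,0.4,0.9,1.4,1,0,0,0,0.4,0.9,1.4,1]'

```text
time: 28.2
tool_pos: [0.5514, -0.0487, 0.0107]
ee_rot: [3.142, -0.0, 1.658]
wrist_force: [0.5, -0.1, -0.4]
width: 0.0357
finger_force: 30.0
```

```bash
python3 - <<'E'
from h import *
s=snap('wrist','w12.png'); pickle.dump(s,open('w12.pkl','wb'))
o=robot.get_obs();print(o['wrist_force'],o['tool_pos'],o['ee_rot'])
I=cv2.imread('pics/w12.png')[180:330,240:400]; cv2.imwrite('pics/w12c.png',cv2.resize(I,None,fx=4,fy=4,interpolation=cv2.INTER_CUBIC))
E
```

```text
[-0.53622236 -0.68045641 -0.14197894] [ 0.55146741 -0.04871573  0.01066161] [ 3.14152112e+00 -7.75539792e-05  1.65763686e+00]
```

View pics/w12c.png

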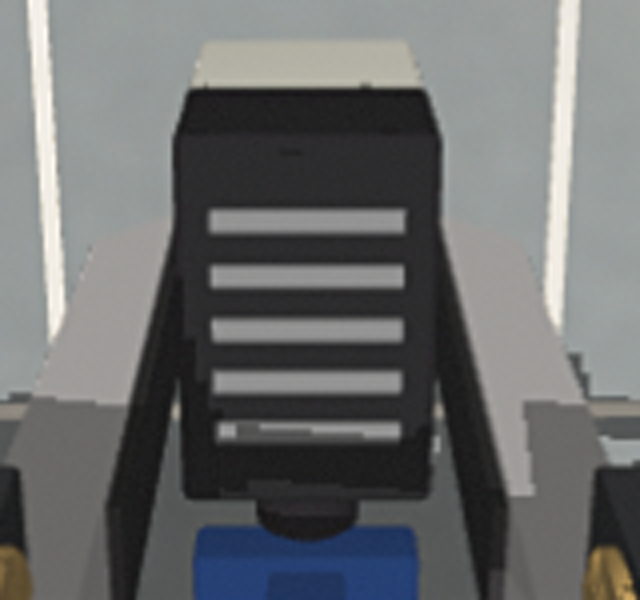

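The cover's far edge now coincides with the housing's, at 190–427 against about 192–425. I'll release and lift.

>>> arm_command --targets '[0,0,0,0,0,0.4,1,0,0,0,0,0,0.4,1,0,0,0,0,0,0.4,0.05,0,0,0,0,0,0.4,0.05,0,0,0,0,0,0.4,0.05,0,0,0,0,0,0.4,0.05,0,0,0,0,0,0.4,0.05,0,0,0,0,0,0.4,0.05,0,0,0,0,0,-20,0.05,0,0,0,0,0,-60,0.05,0,0,0,0,0,-100,0.05,0,0,0,-60,0,-120,0.05,0,0,0,-60,0,-120,0.05,0,0,0,-60,0,-120,0.05,0,0,0,-60,0,-120,0.05]'

```text
time: 29.75
tool_pos: [0.5558, -0.1078, 0.1293]
ee_rot: [-3.139, -0.002, 1.657]
wrist_force: [0.1, -0.3, 0.1]
width: 0.0444
finger_force: 0.0
```

```bash
python3 - <<'E'
from h import *
s=snap('wrist','w13.png'); pickle.dump(s,open('w13.pkl','wb'))
o=robot.get_obs();print(o['width'],o['wrist_force'],o['tool_pos'])
near(s,(552,-50.7),.058,50,'cover');near2(s,(453.4,32),.026,(15,40),45,'yel');near(s,(649,-131),.032,40,'fuse')
near(s,(640.7,-41),.026,40,'green'); near(s,(460,-58),.028,40,'term')
E
```

```text
0.04477581134642318 [-0.31716099 -0.07181808  0.13510055] [ 0.55565049 -0.10739157  0.12894918]
cover [552.3 -54.2] [36. 64.] 5.0 z 59.1
yel [453.9  30.1] [51.  54.1]
fuse [ 648.2 -131. ] [34.4 51. ] 5.0 z 32.9
green [641.2 -42. ] [53.2 53. ] 5.4 z 26.8
term [460.  -58.3] [41.2 40.5] 17.2 z 29.0
```

View pics/w13.png

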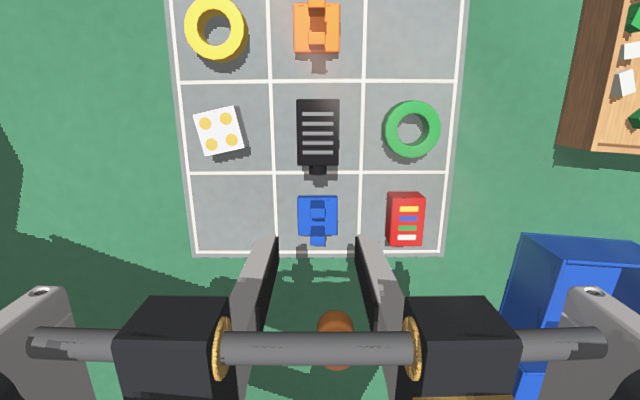

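The wrist view shows every piece in its square. The cover sits on the housing at (318,135), its block centre within about 1 mm of the housing's. The fuse box is behind the blue fork at (406,220), the yellow roll is in front of the orange fork at (216,27), and the pieces to be left alone haven't moved. I'll hand it in.

```bash
python3 -c "
from bench import robot
print(robot.close_job())"
```

```text
the job is handed in; nothing more can be done
None
```

The harness sample is set out as asked and handed in at about 30 s: housing, fuse box and yellow roll measured within about 2 mm of their square centres, the cover about 1 mm off the housing's centre, and the green roll, terminal block and jar left alone.

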